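# Lock the scale's battery pack into its charging dock

## Task

The counter scale's spare battery needs charging: put the shorter of the two battery packs flat into the pocket of the charging dock, the way up it stands now, and then swing the dock's locking bar fully shut over it. Leave the longer pack where it is and let go of everything.

Things in the scene. Friction and masses are not known exactly. Their poses are not given: they have to be found in the camera images.
- short_pack_centre (a point): Centre of the shorter black battery pack: a loose upright block 92 long (its x axis) x 42 wide (its y axis) x 50 mm high (z up), 0.18 to 0.35 kg, standing on the counter, so this point is 25 mm above its underside. Grasp it from above across its 42 mm width. Either end may lead.
- long_pack_centre (a point): Centre of the longer black battery pack, 140 x 42 x 50 mm, otherwise alike; it does not fit the pocket and stays where it is.
- pocket (a point): Centre of the pocket's floor in the grey charging dock screwed to the counter, 8 mm above the counter. The pocket is 108 long (x) x 58 wide (y), z up; its 10 mm thick rim stands 14 mm above the floor, so a seated pack stands 36 mm proud of it. The locking bar's upright pivot is on a post (40 x 44 mm, top 53 mm above the floor) at x = +84 mm, y = 0 in this frame, beyond one end of the pocket.
- lock_bar (a joint): Angle q of the steel locking bar about its upright pivot: 0 is fully shut (lying along the pocket's middle, over the pack, at its stop), 1.4 to 1.7 rad is open (out sideways). Seen from above it closes clockwise. The bar is 16 mm wide and 53 to 63 mm above the pocket's floor, so it passes 3 mm over a seated pack. It stays where it is left; about 1.5 N at its knob moves it.
- knob_centre (a point): Middle of the round black knob, 20 mm in diameter and 34 mm tall, that stands on the bar's free end, 63 to 97 mm above the pocket's floor, its axis 85 mm from the pivot. In the pocket's frame the axis is at x = 84 - 85 cos(q), y = -85 sin(q) mm.

How it is judged:
On the way:
1. the shorter pack lies seated in the pocket while the locking bar is still open (z of short_pack_centre in the frame of pocket below 0.03 m and horizontal distance between short_pack_centre and pocket below 0.015 m and value of joint lock_bar above 0.8 rad), for 0.2 s.
At the end, for the whole second after the job is handed in: The shorter pack lies upright on the pocket's floor (its centre within 15 mm of the pocket's centre and 5 mm of its seated height, tilted under 10 degrees, along the pocket within 14 degrees) and the locking bar is shut over it, within 10 degrees of its stop, and at rest (z of short_pack_centre in the frame of pocket between 0.02 and 0.03 m and horizontal distance between short_pack_centre and pocket below 0.015 m and angle between short_pack_centre's own z axis and vertical below 0.17 rad and angle between the x axis of short_pack_centre and the x axis of pocket, either way round below 0.25 rad and value of joint lock_bar below 0.18 rad and velocity of joint lock_bar between -0.05 and 0.05 rad/s); the robot touches nothing.
It fails at once if the longer pack is moved more than 30 mm (distance of long_pack_centre from where it was at the start of the episode above 0.03 m).
It also fails if it takes over 56 s, if anything falls off the work surface, if the arm or the gripper's body presses on something with over 40 N, if the wrist force passes 120 N, or if a joint passes its speed limit or range.

## Robot

A 7-joint arm with a two-finger parallel gripper is mounted at the origin on a cart in front of the work surface, level with it; the furniture and walls round the work are solid. World frame = base frame: x ahead of the robot, y to its left, z up, the work surface at z = 0. Lengths are in m, angles in rad, forces in N, time in s.
With the tool pointing down it reaches from about 0.4 to 0.85 m from the base axis. Payload 10.4 kg.
Tool frame: the origin (TCP) lies where the fingers leave the gripper's body, on its centre line; the fingertips stand 73 mm ahead of it and the grasp point (between the pads) lies 54 mm ahead of it; z points along the fingers, y is the line along which they close (so a half turn about z gives the same grasp; the last joint's range is limited). The gripper opens to 85 mm and grips with 20 to 120 N. Pads are 22 mm wide; open, the fingers measure 114 mm over their backs; the gripper's body (76 mm by 85 mm) begins 54 mm behind the grasp point. The pads swing forward as they close: fully open they stand 13 mm farther back than shut.
Start: joints at [1.286, 0.332, -0.065, 1.46, 0.022, 1.35, -0.088], TCP at [0.162, -0.604, 0.304] pointing down, gripper open.
Joint ranges: [-2.6, 2.6], [-0.5, 2.12], [-1.47, 1.34], [0.16, 2.42], [-1.27, 4.41], [0.06, 2.06], [-2.6, 2.6]. Speed limits (rad/s): [2.22, 2.22, 2.79, 2.79, 3.14, 3.14, 3.14].

## Interface

Orientations are given as a unit quaternion [x, y, z, w].
In Python, from workcell import manip, camera gives the robot as it stands. The module is installed in compiled form; this text tells all that it offers.
- The arm moves only by the shell command python3 -m creep 'ROWS' [OPENING] [FORCE]. ROWS is JSON, a list of rows, each a list of 2 entries, a list of its own where there are three numbers: the shift along the tool's x, y, z in mm, then the turn about the tool's z in rad. In form: [[[tx, ty, tz], twist], ...]. A call has 1 to 5 rows; each row is the pose to reach, as a shift and turn from the pose commanded when the call began, along the tool's axes at that moment; what a row does not reach only later rows make up. A row lasts 1/12 s, in which the tool goes at most 41.7 mm and 7.16 degrees, less where a joint would pass 70% of its speed; a pose out of reach is approached as far as the arm can. A call with a gripper value outside its range is refused whole. OPENING is the opening, from 0 (shut) to 1 (fully open), set as the call begins (- or left out, the last holds). The fingers move at their own pace and stop on an object; FORCE is the grip in N (left out, the last holds). Time passes only in rows, so rows that repeat a pose let the fingers close. It gives the time, the measured TCP pose, the force, the opening and the grip force at its end, in the units of the state.
- manip.get_obs(): the state, without advancing time (a new reading comes with each control period).
- camera(name): name is "scene" or "side" or "wrist"; returns a dict with "pixels" (400x640x3 uint8, red, green, blue), "z_map" (400x640 float32, m along the optical axis (not along the pixel's ray), 0 where there is no reading), "fx", "fy", "cx", "cy" (pixels), "extrinsics" (4x4, takes a point from world to camera coordinates). Camera axes: x right, y down, z forward; pixel columns grow to the right and rows downward; lengths in m; the calibration is good to about 2 mm. A picture is of the moment at which its call begins.
- manip.hand_in(): hands the job in; it is judged then, once.
The state is a dict: "clock": time; "joint_pos": joint angles; "joint_velocities": joint speeds; "tau": joint torques, N m; "position": TCP position; "ee_rot": TCP orientation; "ft_force": force on the tool from outside, world axes, zero at the start; "torque": the same for the moment, N m; "grip_width": opening from 0.0 (shut) to 1.0 (fully open); "grasp_force": force on a finger pad.
Only numpy, scipy, OpenCV 4.12 (cv2) and the standard library are available. Lean on these libraries where they do the work, as an engineer would, in place of code of your own. Each camera call takes 0.05 s, during which the arm holds its last target. There are 200 camera calls.

## Working session

There is one attempt and no reset: what is moved stays moved. The work goes in short steps, Python scripts to look and compute and a shell command to move; the robot and the scene stay as the last step left them, time stands still between calls to the robot, and variables do not carry over. Pictures are saved under pics/ and viewed, at most 10 in all, crops included, and the job is handed in when it is done.

```bash
mkdir -p pics; python3 - <<'E'
from workcell import manip,camera
import cv2,numpy as np
print(manip.get_obs())
ims=[]
for n in("scene","side"):
    c=camera(n);np.savez(f"{n}0.npz",**c)
    cv2.imwrite(f"pics/{n}0.png",c["pixels"][:,:,::-1])
    print(n,c["fx"],c["cx"],c["cy"],np.round(c["extrinsics"],3).tolist(),(c["z_map"]>0).mean())
E
```

```text
{'clock': 0.0, 'joint_pos': array([ 1.28643563,  0.33288599, -0.06470386,  1.46092614,  0.02158927,
        1.34985696, -0.0885395 ]), 'joint_velocities': array([ 5.13778008e-05, -3.76602724e-04,  1.12907726e-03,  3.00497723e-04,
        7.67427651e-04,  4.76889306e-04,  6.72471966e-04]), 'tau': array([-7.35903923e-04, -6.25451088e+01,  4.86370479e-02, -3.91604877e+01,
        1.60960498e-02,  9.99510870e-03, -1.20800823e-04]), 'position': array([ 0.16167809, -0.6034621 ,  0.30311428]), 'ee_rot': array([ 9.91448295e-01,  1.30498283e-01, -1.14814992e-04, -6.81120937e-04]), 'ft_force': array([0.9077138 , 0.16221387, 0.25827662]), 'torque': array([ 0.04137442, -0.0326813 ,  0.00342275]), 'grasp_force': 0.0, 'grip_width': 0.9991244752074095}
scene 428.11874258600665 322.55415533533983 194.40576789336592 [[0.986, 0.166, 0.015, -0.503], [0.13, -0.71, -0.692, -0.018], [-0.104, 0.684, -0.722, 1.287], [0.0, 0.0, 0.0, 1.0]] 0.9957265625
side 454.06682430731377 323.09141767181825 205.06694224434216 [[0.309, 0.951, -0.002, -0.127], [0.718, -0.235, -0.655, -0.304], [-0.624, 0.201, -0.755, 1.547], [0.0, 0.0, 0.0, 1.0]] 0.99590234375
```

View pics/scene0.png

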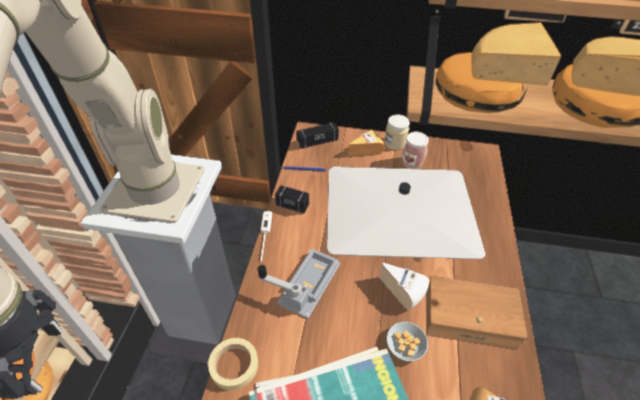

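View pics/side0.png

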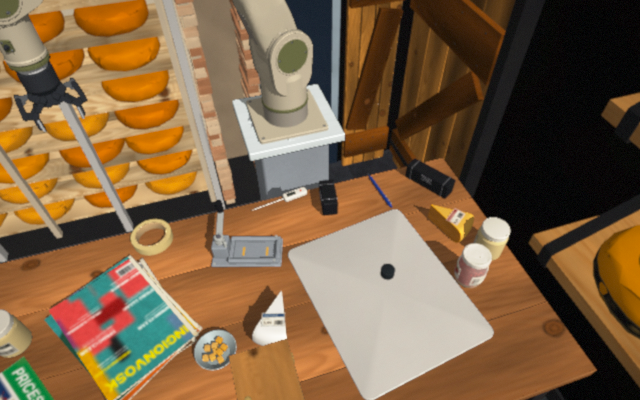

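The scene view shows the short pack at (293,199), the long pack at (318,135), the dock at (308,283) with its post at (292,297), and the knob at (262,271). The side view shows the short pack at (328,198), the dock at (248,250) and the knob at (220,206).

```bash
cat > h.py <<'E'
import numpy as np,cv2
def cloud(c):
    v,u=np.mgrid[:400,:640];z=c["z_map"];E=c["extrinsics"]
    p=np.stack([(u-c["cx"])/c["fx"]*z,(v-c["cy"])/c["fy"]*z,z],-1)
    return (p-E[:3,3])@E[:3,:3]
def rect(P):
    r=cv2.minAreaRect((P[:,:2]*1000).astype(np.float32))
    b=cv2.boxPoints(r);e=[b[1]-b[0],b[2]-b[1]];l=max(e,key=np.linalg.norm)
    return np.round(r[0],1),np.round(r[1],1),"long-axis deg",round(float(np.degrees(np.arctan2(l[1],l[0]))),1)
E
python3 - <<'E'
from h import *
for n,b in (("scene",dict(short=(268,182,315,215),long=(292,120,345,152),dock=(268,245,345,320),knob=(252,260,275,282))),
            ("side",dict(short=(312,178,345,222),long=(400,155,460,200),dock=(205,225,290,275),knob=(210,195,232,215)))):
    c=np.load(n+"0.npz");W=cloud(c);px=c["pixels"].astype(int)
    for k,(a,t,r,d) in b.items():
        P=W[t:d,a:r].reshape(-1,3);rgb=px[t:d,a:r].reshape(-1,3)
        dark=rgb.max(1)<75
        z=P[:,2]
        if k in("short","long"): m=(z>.042)&(z<.06)
        elif k=="dock": m=(z>.015)&(z<.03)
        else: m=(z>.075)&(z<.13)
        Q=P[m]; print(n,k,len(Q),rect(Q),np.round(np.median(Q,0)*1000,1),np.round(Q[:,2].max(),3))
        if k=="dock":
            f=P[(z>.003)&(z<.012)];print("  floor",len(f),rect(f))
            f=P[(z>.055)&(z<.066)];print("  post",len(f),rect(f))
            f=P[(z>.066)&(z<.08)];print("  bar",len(f),rect(f))
E
```

```text
scene short 378 (array([419.1,   7.7]), array([44.7, 91.4]), 'long-axis deg', -9.7) [418.4   5.7  48.5] 0.053
scene long 372 (array([438.8, 309.2]), array([140. ,  49.4]), 'long-axis deg', 28.5) [437.7 307.5  48.4] 0.054
scene dock 560 (array([ 516.5, -242. ]), array([170.2,  80.1]), 'long-axis deg', 72.7) [ 526.7 -223.6   20.5] 0.03
  floor 1350 (array([ 507.5, -234.9]), array([198.7, 214.6]), 'long-axis deg', -79.9)
  post 68 (array([ 475.9, -293.2]), array([30.4, 87.2]), 'long-axis deg', -17.1)
  bar 244 (array([ 471.2, -298.3]), array([27.1, 92.6]), 'long-axis deg', -5.9)
scene knob 105 (array([ 414.5, -286.2]), array([19.7, 17.8]), 'long-axis deg', 2.4) [ 416.2 -289.5  100.5] 0.107
side short 399 (array([422.1,  11.7]), array([42.4, 97. ]), 'long-axis deg', -10.8) [426.8  10.1  49.7] 0.055
side long 577 (array([442.8, 315. ]), array([138.6,  46.9]), 'long-axis deg', 30.9) [448.  314.   49.7] 0.058
side dock 653 (array([ 519.1, -237.4]), array([166.2,  83.9]), 'long-axis deg', 72.3) [ 524.3 -228.1   21.3] 0.03
  floor 1162 (array([ 504.7, -243.4]), array([235.7, 156.2]), 'long-axis deg', 71.8)
  post 43 (array([ 492.1, -301.9]), array([35.5, 63.6]), 'long-axis deg', -2.3)
  bar 133 (array([ 492.1, -298.2]), array([25.7, 61.6]), 'long-axis deg', -0.4)
side knob 91 (array([ 419.5, -281.4]), array([18.2, 18.1]), 'long-axis deg', 53.0) [ 423.8 -281.3   96.8] 0.108
```

```bash
cat > go.py <<'E'
# prints tool-axis shift/twist from the present pose to a world GRASP-POINT target x y z(mm) and tool-x yaw(deg)
import sys,numpy as np
from scipy.spatial.transform import Rotation as R
from workcell import manip
o=manip.get_obs();r=R.from_quat(o["ee_rot"]);M=r.as_matrix();p=o["position"]*1000+54*M[:,2]
yaw=np.degrees(np.arctan2(M[1,0],M[0,0]))
print("grasp pt",p.round(1),"yaw",yaw.round(1),"tilt",np.degrees(np.arccos(-M[2,2])).round(2),"t",round(o["clock"],2),"F",o["ft_force"].round(1),"grip",round(o["grip_width"],3),round(o["grasp_force"],1),"q",o["joint_pos"].round(2))
if len(sys.argv)>3:
    t=np.array(sys.argv[1:4],float);print("shift",(M.T@(t-p)).round(1))
    if len(sys.argv)>4: print("twist",-np.radians((float(sys.argv[4])-yaw+180)%360-180).round(3))
E
r1='x'
python3 -m creep '[[[30,-22,0],0],[[61,-45,0],0],[[92,-67,0],0],[[123,-89,0],0]]' 1
python3 -m creep '[[[30,-22,0],0],[[61,-45,0],0],[[92,-67,0],0],[[123,-89,0],0]]'
python3 -m creep '[[[30,-22,0],0],[[61,-45,0],0],[[92,-67,0],0],[[123,-89,0],0]]'
python3 -m creep '[[[5,-33,0],0],[[10,-66,0],0],[[15,-98,0],0],[[20,-130,0],0]]'
python3 -m creep '[[[5,-33,0],0.1],[[10,-66,0],0.2],[[15,-98,0],0.3],[[20,-130,0],0.44],[[20,-130,0],0.44]]'
python3 go.py 421 10 120 -10.3
python3 - <<'E'
from workcell import camera
import numpy as np,cv2
c=camera("wrist");np.savez("wrist1.npz",**c);cv2.imwrite("pics/wrist1.png",c["pixels"][:,:,::-1])
from h import *
W=cloud(c).reshape(-1,3);m=(W[:,2]>.042)&(W[:,2]<.056)&(abs(W[:,0]-.42)<.1)&(abs(W[:,1]-.01)<.1)
print(m.sum(),rect(W[m]),np.median(W[m],0))
E
```

```text
clock: 0.43
position: [0.2582, -0.4843, 0.3035]
ee_rot: [0.991, 0.13, -0.0, -0.0]
ft_force: [1.5, -0.6, 0.8]
grip_width: 1.002
grasp_force: 0.0
clock: 0.77
position: [0.354, -0.3663, 0.3038]
ee_rot: [0.991, 0.13, -0.0, -0.0]
ft_force: [0.6, -0.1, -0.6]
grip_width: 0.994
grasp_force: 0.0
clock: 1.1
position: [0.4498, -0.2486, 0.3038]
ee_rot: [0.991, 0.13, -0.0, 0.0]
ft_force: [0.9, -1.7, 0.6]
grip_width: 1.002
grasp_force: 0.0
clock: 1.43
position: [0.4343, -0.1179, 0.3035]
ee_rot: [0.991, 0.131, -0.0, -0.0]
ft_force: [0.6, 0.7, 0.6]
grip_width: 1.005
grasp_force: 0.0
clock: 1.85
position: [0.4197, 0.0169, 0.3041]
ee_rot: [0.996, -0.09, 0.0, -0.0]
ft_force: [-0.0, 0.5, -0.1]
grip_width: 1.0
grasp_force: 0.0
grasp pt [419.7  16.9 250.1] yaw -10.3 tilt 0.03 t 1.85 F [-0.   0.5 -0.1] grip 1.0 0.0 q [ 0.6  -0.11 -0.69  1.93 -0.07  1.3  -1.82]
shift [  2.4   6.6 130.1]
twist -0.001
3290 (array([420.7,  11.4]), array([43.3, 90.7]), 'long-axis deg', -11.1) [0.42400834 0.01112427 0.05034739]
```

View pics/wrist1.png

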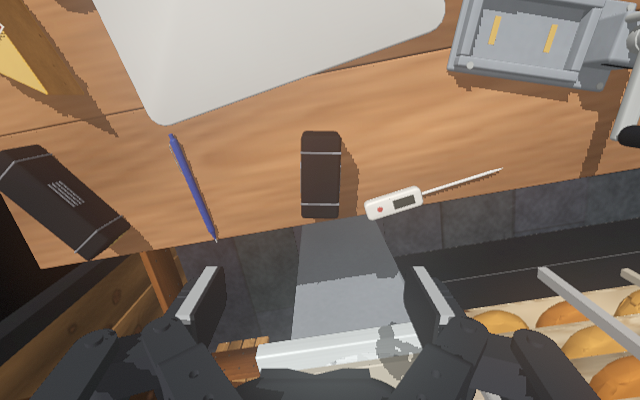

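The wrist view shows the short pack at (321,175), directly below and clear of the thermometer at (395,203). I'll descend with the gripper part open.

```bash
python3 -m creep '[[[2,6,30],0],[[2,6,60],0],[[2,6,95],0],[[2,6,130],0],[[2,6,150],0]]' 0.78 40 >/dev/null
python3 go.py 421 11 37 -11
python3 -m creep '[[[0,0,20],0],[[0,0,40],0],[[0,0,55],0],[[0,0,63],0],[[0,0,63],0]]' | tail -3
python3 go.py 421 11 37 -11
python3 -m creep '[[[0,0,0],0],[[0,0,0],0],[[0,0,0],0],[[0,0,0],0],[[0,0,0],0]]' 0.2 40|tail -2
python3 -m creep '[[[0,0,0],0],[[0,0,0],0],[[0,0,0],0],[[0,0,0],0]]'|tail -2
python3 go.py
```

```text
grasp pt [419.6   3.8  96.5] yaw -10.2 tilt 0.2 t 2.32 F [-1.9 -0.2  0. ] grip 0.78 0.0 q [ 0.58  0.09 -0.71  2.12  0.07  0.96 -1.92]
shift [ 0.4 -7.3 59.5]
twist 0.015
ft_force: [-1.2, -0.1, 0.4]
grip_width: 0.783
grasp_force: 0.0
grasp pt [420.2   4.3  35.3] yaw -10.2 tilt 0.19 t 2.73 F [-1.2 -0.1  0.4] grip 0.783 0.0 q [ 0.54  0.22 -0.69  2.16  0.19  0.83 -2.02]
shift [-0.4 -6.8 -1.7]
twist 0.014
grip_width: 0.484
grasp_force: 41.7
grip_width: 0.486
grasp_force: 41.7
grasp pt [422.5   5.2  38.1] yaw -10.2 tilt 0.15 t 3.48 F [-0.5  2.3  6.7] grip 0.486 41.7 q [ 0.54  0.21 -0.69  2.16  0.18  0.83 -2.02]
```

```bash
python3 -m creep '[[[0,0,-20],0],[[0,0,-60],0],[[0,0,-100],0],[[0,0,-140],0],[[0,0,-150],0]]' >/dev/null
python3 -m creep '[[[20,29,0],0],[[40,58,0],0],[[60,87,0],0],[[80,116,0],0]]' >/dev/null
python3 -m creep '[[[20,29,0],-0.1],[[40,58,0],-0.22],[[60,88,0],-0.34],[[60,88,0],-0.46],[[60,88,0],-0.58]]' >/dev/null
python3 -m creep '[[[0,0,0],-0.12],[[0,0,0],-0.24],[[0,0,0],-0.36],[[0,0,0],-0.48],[[0,0,0],-0.6]]' >/dev/null
python3 -m creep '[[[0,0,0],-0.12],[[0,0,0],-0.24],[[0,0,0],-0.27],[[0,0,0],-0.27],[[0,0,0],-0.27]]'
python3 go.py 524 -221 188 72.5
python3 - <<'E'
from workcell import camera
import numpy as np,cv2
from h import *
for n in("wrist","scene"):
    c=camera(n);np.savez(n+"2.npz",**c)
    if n=="wrist":cv2.imwrite("pics/wrist2.png",c["pixels"][:,:,::-1])
    W=cloud(c).reshape(-1,3)
    for nm,lo,hi in(("rim",.016,.028),("floor",.0045,.0115),("pack",.19,.21)):
        m=(W[:,2]>lo)&(W[:,2]<hi)&(abs(W[:,0]-.518)<.09)&(abs(W[:,1]+.23)<.12);print(n,nm,m.sum(),m.sum()>5 and rect(W[m]))
E
```

```text
clock: 5.48
position: [0.5226, -0.2209, 0.2405]
ee_rot: [0.805, 0.593, -0.0, -0.0]
ft_force: [-0.3, -0.1, -3.1]
grip_width: 0.487
grasp_force: 42.5
grasp pt [ 522.5 -220.9  186.5] yaw 72.8 tilt 0.05 t 5.48 F [-0.3 -0.1 -3.1] grip 0.487 42.5 q [ 0.92  0.33 -0.72  1.67  0.23  1.23 -0.15]
shift [ 0.3  1.5 -1.5]
twist 0.005
wrist rim 2199 (array([ 533.4, -189.1]), array([64.2, 81.1]), 'long-axis deg', -18.7)
wrist floor 6457 (array([ 547.3, -162.7]), array([139.7,  94.7]), 'long-axis deg', 70.0)
wrist pack 18382 (array([ 523.5, -218.2]), array([81.2, 68.9]), 'long-axis deg', 72.8)
scene rim 481 (array([ 516.4, -241.4]), array([170.3,  78.8]), 'long-axis deg', 72.2)
scene floor 1242 (array([ 531.3, -213.5]), array([244. ,  86.5]), 'long-axis deg', 69.0)
scene pack 558 (array([ 520.9, -234.8]), array([69.7, 80.5]), 'long-axis deg', -83.9)
```

View pics/wrist2.png

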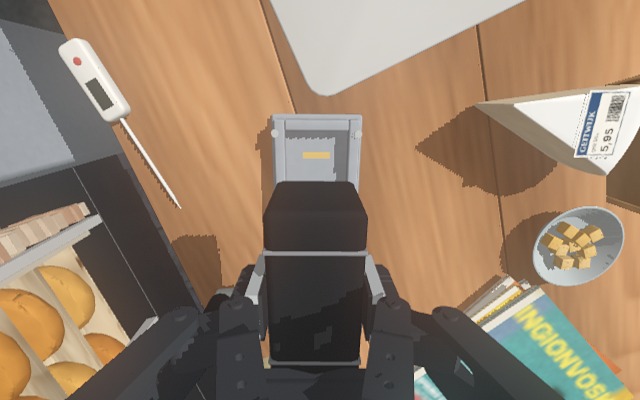

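The wrist view shows the held pack spanning (262–368, 182–365), lined up with the pocket, whose far end is at (318,120–185). The pocket agrees with the earlier estimate: about (523.5,-220), yaw 72.

```bash
python3 - <<'E'
from h import *
c=np.load("wrist2.npz");W=cloud(c)[170:372,290:345]*1000
a=np.radians(72.8);u=np.array([np.cos(a),np.sin(a)])
s=(W[:,:,:2]-[522.5,-220.9])@u
for r in range(0,202,8): print(r+170,np.median(s[r]).round(1),np.median(W[r,:,2]).round(1))
E
python3 go.py 523.5 -220 188 72.2
```

```text
170 15.5 8.5
178 7.4 8.5
186 42.9 164.2
194 42.9 177.3
202 42.9 188.5
210 42.2 196.3
218 39.7 198.4
226 36.6 198.9
234 33.1 198.7
242 29.6 198.7
250 26.1 198.6
258 22.6 198.8
266 19.0 198.8
274 15.2 198.8
282 11.4 198.8
290 7.6 198.9
298 3.6 198.8
306 -0.4 198.9
314 -4.6 198.7
322 -8.6 198.9
330 -12.9 198.8
338 -17.2 198.9
346 -21.7 198.9
354 -26.2 198.8
362 -30.6 199.1
370 -34.9 199.4
grasp pt [ 522.7 -220.8  186.7] yaw 72.8 tilt 0.02 t 5.58 F [ 0.5 -0.2 -3.1] grip 0.487 42.5 q [ 0.92  0.33 -0.72  1.67  0.23  1.23 -0.15]
shift [ 1.   0.5 -1.3]
twist 0.01
```

```bash
python3 -m creep '[[[4,0,30],0.01],[[4,0,65],0.01],[[4,0,100],0.01],[[4,0,115],0.01],[[4,0,120],0.01]]'|grep -E "pos|force"
python3 -m creep '[[[0,0,6],0],[[0,0,12],0],[[0,0,17],0],[[0,0,20],0],[[0,0,20],0]]'|grep -E "pos|force"
python3 -m creep '[[[0,0,1],0],[[0,0,1],0],[[0,0,1],0]]'|grep -E "pos|force"
python3 go.py 523.5 -220 46 72.2
```

```text
position: [0.5224, -0.2164, 0.1176]
ft_force: [-0.5, 0.9, -3.0]
grasp_force: 42.3
position: [0.5242, -0.2169, 0.1009]
ft_force: [-0.6, 0.3, -3.7]
grasp_force: 42.3
position: [0.5243, -0.2169, 0.1003]
ft_force: [-0.3, -0.0, -3.2]
grasp_force: 42.4
grasp pt [ 524.4 -217.    46.3] yaw 72.3 tilt 0.04 t 6.67 F [-0.3 -0.  -3.2] grip 0.486 42.4 q [ 0.85  0.5  -0.66  1.79  0.36  0.98 -0.26]
shift [-3.2  0.1  0.3]
twist 0.002
```

```bash
python3 -m creep '[[[0,0,1],0],[[0,0,1.5],0],[[0,0,1.5],0]]'|grep -E "pos|force"
python3 -m creep '[[[0,0,0],0],[[0,0,0],0],[[0,0,0],0],[[0,0,0],0]]' 0.75|grep -E "grip|force"
python3 -m creep '[[[0,0,-15],0],[[0,0,-45],0],[[0,0,-85],0],[[0,0,-120],0],[[0,0,-150],0]]'|grep -E "pos|force"
python3 -m creep '[[[-40,0,0],0],[[-70,0,0],0],[[-90,0,0],0],[[-100,0,0],0],[[-100,0,0],0]]'|grep -E "pos|force"
python3 - <<'E'
from workcell import camera
import numpy as np,cv2
from h import *
for n in("wrist","scene"):
    c=camera(n);np.savez(n+"3.npz",**c)
    if n=="wrist":cv2.imwrite("pics/wrist3.png",c["pixels"][:,:,::-1])
    W=cloud(c).reshape(-1,3)
    B=(abs(W[:,0]-.524)<.09)&(abs(W[:,1]+.22)<.07)
    m=B&(W[:,2]>.05)&(W[:,2]<.0645);print(n,"packtop",m.sum(),m.sum()>5 and rect(W[m]),np.median(W[m],0))
    m=(W[:,2]>.09)&(W[:,2]<.125)&(abs(W[:,0]-.417)<.03)&(abs(W[:,1]+.284)<.03);print(n,"knob",m.sum(),m.sum()>5 and rect(W[m]))
E
python3 go.py 417 -284 90 72.2
```

```text
position: [0.5244, -0.217, 0.1002]
ft_force: [-7.9, 1.0, 14.7]
grasp_force: 44.8
ft_force: [-0.8, 0.4, -0.8]
grip_width: 0.752
grasp_force: 0.0
position: [0.5244, -0.2166, 0.251]
ft_force: [0.1, -0.8, 0.5]
grasp_force: 0.0
position: [0.4927, -0.3143, 0.248]
ft_force: [0.4, -0.4, 0.7]
grasp_force: 0.0
wrist packtop 7463 (array([ 499.5, -231.5]), array([129.4,  82.2]), 'long-axis deg', 71.0) [ 0.52293504 -0.21954905  0.0583541 ]
wrist knob 728 (array([ 415.9, -281.8]), array([19. , 19.2]), 'long-axis deg', -23.7)
scene packtop 311 (array([ 521.4, -232.1]), array([112.2,  41.9]), 'long-axis deg', 67.7) [ 0.52856627 -0.24378124  0.05630325]
scene knob 72 (array([ 413.9, -285.7]), array([18.8, 18.4]), 'long-axis deg', 10.8)
grasp pt [ 494.3 -310.7  194.3] yaw 72.4 tilt 0.06 t 8.18 F [ 1.3  1.  -0. ] grip 0.748 0.0 q [ 1.03  0.36 -0.68  1.62  0.23  1.25  0.01]
shift [  1.9 -81.8 104.3]
twist 0.003
```

View pics/wrist3.png

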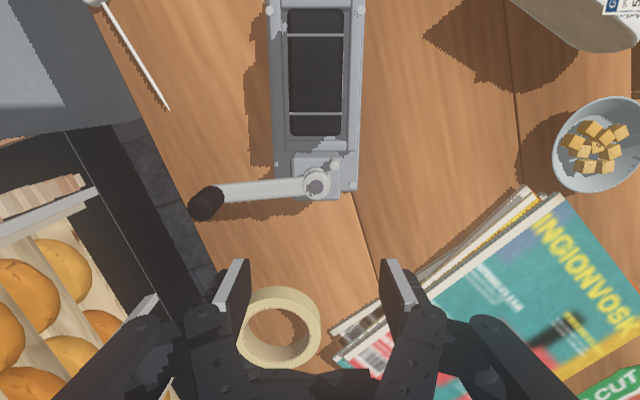

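The wrist view shows the pack seated in the pocket (288–342, 8–137), the bar open with its pivot at (317,182) and the knob at (207,203). Next I'll cage the knob between the pads with the closing line along the arc, then carry it round.

```bash
python3 -m creep '[[[0,-30,0],-0.12],[[1,-60,0],-0.24],[[2,-82,0],-0.36],[[2,-82,0],-0.48],[[2,-82,0],-0.6]]' 0.5 >/dev/null
python3 -m creep '[[[0,0,0],-0.12],[[0,0,0],-0.24],[[0,0,0],-0.36],[[0,0,0],-0.48],[[0,0,0],-0.6]]' >/dev/null
python3 -m creep '[[[0,0,0],-0.12],[[0,0,0],-0.24],[[0,0,0],-0.33],[[0,0,0],-0.33],[[0,0,0],-0.33]]' >/dev/null
python3 go.py 416 -283 94 160
```

```text
grasp pt [ 416.9 -283.7  194.4] yaw 159.9 tilt 0.02 t 9.43 F [0.2 0.6 0.2] grip 0.501 0.0 q [ 1.31  0.2  -0.88  1.81  0.17  1.21  1.6 ]
shift [  1.2   0.3 100.4]
twist -0.001
```

```bash
python3 -m creep '[[[1,0,30],-0.1],[[1,0,60],-0.13],[[1,0,85],-0.13],[[1,0,100],-0.13],[[1,0,100],-0.13]]' |grep -E "pos|ft"
python3 -m creep '[[[0,0,0],0],[[0,0,0],0],[[0,0,0],0]]' 0.32 20|grep -E "ft|gr"
python3 go.py 416 -283 94 167.6
python3 -m creep '[[[-0.3,6.8,0],0.08],[[-1.1,13.5,0],0.16],[[-2.4,20.2,0],0.24],[[-4.3,26.7,0],0.32],[[-6.7,33.1,0],0.4]]' |grep -E "ft|gr"
python3 - <<'E'
from workcell import camera
import numpy as np,cv2
c=camera("wrist");cv2.imwrite("pics/wrist4.png",c["pixels"][:,:,::-1])
E
python3 go.py 433 -245 94 144.7
```

```text
position: [0.4142, -0.2832, 0.1455]
ft_force: [-0.6, 0.7, -0.7]
ft_force: [-0.3, 0.3, 0.2]
grip_width: 0.317
grasp_force: 0.0
grasp pt [ 416.2 -285.2   95.8] yaw 167.4 tilt 0.13 t 10.1 F [-0.3  0.3  0.2] grip 0.317 0.0 q [ 1.26  0.34 -0.85  1.91  0.3   1.02  1.63]
shift [0.7 2.1 1.8]
twist -0.004
ft_force: [-2.7, 0.3, 0.7]
grip_width: 0.32
grasp_force: 1.0
grasp pt [ 430.  -253.1   95.6] yaw 143.9 tilt 0.08 t 10.57 F [-1.3  1.1 -0.8] grip 0.323 0.8 q [ 1.16  0.31 -0.8   1.93  0.26  1.01  1.18]
shift [2.3 8.3 1.6]
twist -0.013
```

View pics/wrist4.png

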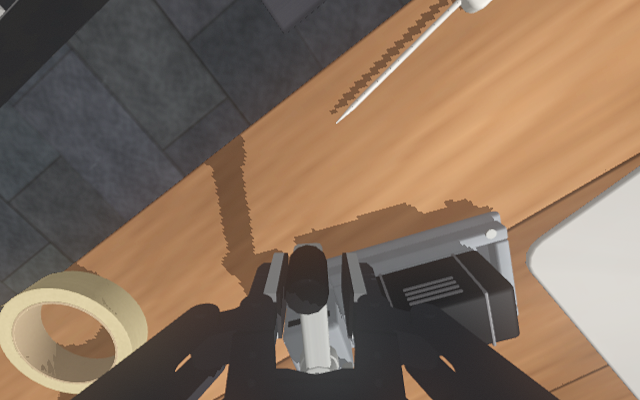

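The wrist view shows the knob at (307,275) caged between the pads with the bar (315,340) swinging along. I'll continue round the arc.

```bash
python3 -m creep '[[[-0.3,6.8,0],0.08],[[-1.1,13.5,0],0.16],[[-2.4,20.2,0],0.24],[[-4.3,26.7,0],0.32],[[-6.7,33.1,0],0.4]]' |grep -E "ft|gr"
python3 -m creep '[[[-0.3,6.8,0],0.08],[[-1.1,13.5,0],0.16],[[-2.4,20.2,0],0.24],[[-4.3,26.7,0],0.32],[[-6.7,33.1,0],0.4]]' |grep -E "ft|gr"
python3 go.py 524 -219 95 72.4
python3 -m creep '[[[-0.3,6.8,0],0.08],[[-1.1,13.5,0],0.16],[[-2.4,20.2,0],0.24],[[-4.3,26.7,0],0.32],[[-4.3,26.7,0],0.32]]' |grep -E "ft|gr"
python3 go.py 524 -219 95 72.4
```

```text
ft_force: [-3.1, -0.1, 0.5]
grip_width: 0.321
grasp_force: 1.0
ft_force: [-2.9, 1.1, 0.2]
grip_width: 0.323
grasp_force: 1.0
grasp pt [ 485.7 -219.3   95.2] yaw 98.5 tilt 0.02 t 11.4 F [-2.9  1.1  0.2] grip 0.323 1.0 q [ 0.92  0.36 -0.67  1.85  0.26  1.03  0.29]
shift [-5.3 38.   0.2]
twist 0.456
ft_force: [0.1, 0.2, -0.6]
grip_width: 0.317
grasp_force: 0.0
grasp pt [ 513.7 -219.7   95.3] yaw 80.2 tilt 0.1 t 11.82 F [ 0.1  0.2 -0.6] grip 0.317 0.0 q [ 0.84  0.39 -0.61  1.79  0.26  1.04 -0.04]
shift [ 2.4 10.   0.3]
twist 0.136
```

```bash
python3 -m creep '[[[0.5,4,0],0.05],[[1,8,0],0.1],[[1,11,0],0.13],[[1,11,0],0.13]]' |grep -E "ft|gr"
python3 -m creep '[[[0,1.5,0],0],[[0,3,0],0],[[0,3,0],0]]' |grep -E "ft|gr"
python3 go.py 524 -219 95 72.4
```

```text
ft_force: [0.1, -0.0, -0.1]
grip_width: 0.318
grasp_force: 0.0
ft_force: [-0.4, -0.6, 0.7]
grip_width: 0.32
grasp_force: 0.2
grasp pt [ 526.5 -221.5   94.7] yaw 73.0 tilt 0.03 t 12.4 F [-0.4 -0.6  0.7] grip 0.32 0.2 q [ 0.8   0.42 -0.58  1.75  0.26  1.05 -0.17]
shift [ 1.6 -3.1 -0.3]
twist 0.01
```

```bash
python3 -m creep '[[[0,1,0],0],[[0,2,0],0],[[0,3,0],0],[[0,3,0],0]]' |grep -E "ft|gr"
python3 -m creep '[[[0,-2,0],0],[[0,-3,0],0],[[0,-3,0],0]]' 0.55|grep -E "ft|gr"
python3 -m creep '[[[0,0,-20],0],[[0,0,-50],0],[[0,0,-90],0],[[0,0,-130],0],[[0,0,-150],0]]' |grep -E "ft|gr"
python3 -m creep '[[[-40,0,0],0],[[-80,0,0],0],[[-100,0,0],0],[[-100,0,0],0]]' |grep -E "ft|gr"
python3 - <<'E'
from workcell import camera
from h import *
c=camera("wrist");cv2.imwrite("pics/wrist5.png",c["pixels"][:,:,::-1]);W=cloud(c).reshape(-1,3)
m=(W[:,2]>.09)&(W[:,2]<.12)&(abs(W[:,0]-.524)<.04)&(abs(W[:,1]+.219)<.04);k=rect(W[m]);print(m.sum(),k)
d=k[0]-[498,-300];print("q deg",np.degrees(np.arctan2(d[1],d[0]))-72.3,np.linalg.norm(d))
E
```

```text
ft_force: [-11.3, 3.9, 8.4]
grip_width: 0.32
grasp_force: 5.7
ft_force: [-0.9, 0.8, 0.0]
grip_width: 0.551
grasp_force: 0.0
ft_force: [1.0, -0.4, 0.6]
grip_width: 0.549
grasp_force: 0.0
ft_force: [-0.3, 0.7, -0.3]
grip_width: 0.554
grasp_force: 0.0
558 (array([ 524.1, -219.4]), array([19.3, 19. ]), 'long-axis deg', 57.5)
q deg -0.24305985202991565 84.72054060261891
```

View pics/wrist5.png

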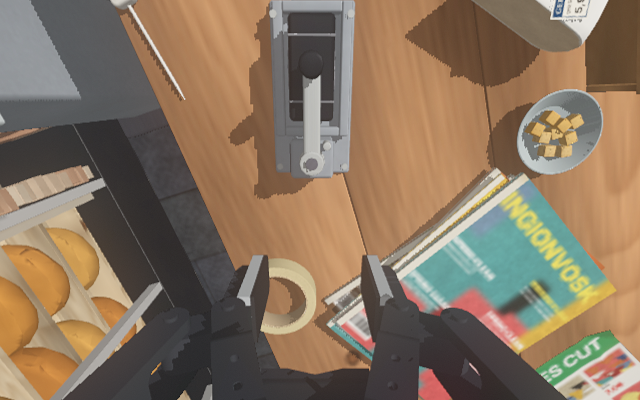

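The wrist view shows the bar lying along the pocket (pivot (312,162), knob (312,65)), shut at its stop over the seated pack, and the gripper clear.

```bash
python3 -c "
from workcell import manip
print(manip.hand_in())"
```

```text
the job is handed in; nothing more can be done
None
```

The job is handed in: the short pack is seated in the dock's pocket, the locking bar is at its stop over it (measured within 1°), the long pack wasn't touched, and the gripper is clear; the hand-in gave no verdict.

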